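Pin the work stop, then fit the drilling cover over its hidden dowel and hold it down

ROBOT

A 6-joint arm with a two-finger parallel gripper is mounted at the origin on the work surface. World frame = base frame: x ahead of the robot, y to its left, z up, the work surface at z = 0. Lengths are in m, angles in rad, forces in N, time in s.
With the tool pointing down it reaches from about 0.35 to 0.975 m from the base axis. Payload 17.4 kg.
Tool frame: the origin (TCP) lies midway between the tips of the shut fingers; the grasp point (between the pads) lies 19 mm behind it; z points along the fingers, y is the line along which they close (so a half turn about z gives the same grasp; the last joint's range is limited). The gripper opens to 85 mm and grips with 20 to 120 N. Pads are 22 mm wide; open, the fingers measure 114 mm over their backs; the gripper's body (76 mm by 85 mm) begins 54 mm behind the grasp point. The pads swing forward as they close: fully open they stand 13 mm farther back than shut.
Start: joints at [-1.281, 0.116, 1.442, -0, 1.584, -0.038], TCP at [0.217, -0.639, 0.231] pointing down, gripper open.
Joint ranges: [-2.83, 2.83], [-0.83, 2.19], [0.07, 2.5], [-1.14, 4.28], [0.01, 3], [-2.97, 2.97]. Speed limits (rad/s): [1.89, 1.89, 2.22, 3.14, 3.14, 3.14].

INTERFACE

Orientations are given as a unit quaternion [x, y, z, w].
In Python, from bench import bot, imaging gives the robot as it stands.
- The arm moves only by the tool step_arm, never from a script. Its argument "commands" is a list of rows, each a list of 5 numbers: the shift along the tool's x, y, z in m, then the turn about the tool's z in rad, then the finger opening in m, from 0 to 0.0854. A call has 1 to 10 rows; each row shifts and turns the commanded pose from where the row before left it, along the tool's axes as they then stand; what a row does not reach is not made up. A row lasts 1/12 s, in which the tool goes at most 41.7 mm and 7.16 degrees, less where a joint would pass 70% of its speed; a pose out of reach is approached as far as the arm can. A call is refused whole if a number of a shift passes 0.0417 or a number of a turn 0.125, either way. A call with a gripper value outside its range is refused whole. The fingers move at their own pace and stop on an object; "squeeze" is the grip in N (left out, the last holds). Time passes only in rows, so rows that do not move let the fingers close. It gives the time, the measured TCP pose, the force, the opening and the grip force at its end, in the units of the state.
- bot.get_state(): the state, without advancing time (a new reading comes with each control period).
- imaging.capture(name): name is "side" or "top" or "wrist"; returns (picture, depth): 480x640x3 uint8, blue, green, red; 480x640 float32, m along the optical axis (not along the pixel's ray), 0 where there is no reading.
- imaging.camera_info(name): a dict with "intrinsics" (3x3 intrinsics, pixels), "distortion" ([k1, k2, p1, p2, k3] as OpenCV has them; the pictures are not rectified), "world_to_cam" (4x4, takes a point from world to camera coordinates). Camera axes: x right, y up, looking along -z (the intrinsics and any distortion apply to the point x, -y, -z); pixel columns grow to the right and rows downward; lengths in m; the calibration is good to about 2 mm. A picture is of the moment at which its call begins: read the wrist's pose just before it. camera_info takes no time and is no camera call; for the wrist camera it gives the pose at the moment of the call.
- bot.job_done(): hands the job in; it is judged then, once.
The state is a dict: "time": time; "joint_positions": joint angles; "dq": joint speeds; "tau": joint torques, N m; "tcp_pos": TCP position; "eef_rot": TCP orientation; "wrist_force": force on the tool from outside, world axes, zero at the start; "wrist_torque": the same for the moment, N m; "opening": finger opening in m; "grip_force": force on a finger pad.
Only numpy, scipy, OpenCV 4.12 (cv2) and the standard library are available. Lean on these libraries where they do the work, as an engineer would, in place of code of your own. Each camera call takes 0.05 s, during which the arm holds its last target. There are 200 camera calls.

TASK

Get the bridge-drilling jig ready to drill: first push the brass-headed pin down through the aligned holes of the red fork and steel lug until its head seats on the fork. Then take the blue drilling cover by its wooden handle, lay it on the dowel with its metal tongue just short of the aluminium keeper, slide it under the keeper until the hidden hole drops onto the dowel, and press it fully down, flat and square, against the sprung pads. Finish while still holding the cover pressed down - do not let go - and leave the other tools and bottles where they are.

Things in the scene. Friction and masses are not known exactly. Their poses are not given: they have to be found in the camera images.
- jig: Fixed jig: brown wooden base 20 mm thick, a dark bridge blank let in flush. Origin: on the table, straight below the dowel's axis, z up. The base runs x -75..95, y -75..135 mm. At x 0, y 0 stands the dowel, at the +x end the keeper, at x -28, y 98 the red fork (34 mm square, lug between its plates); a steel stop bar up to 24 mm above the base runs from the fork to y 62 mm.
- dowel_tip (a point): Centre of the steel dowel's tip, 35 mm above the table; axes as the jig's. The dowel is 14 mm in diameter and stands 15 mm above the base; its top 4 mm taper to 8 mm wide.
- fork_mouth (a point): Centre of the hole in the fork's upper plate, at its top face, 54 mm above the table; axes as the jig's. The vertical hole is 12.2 mm in diameter and goes on through lug and lower plate down to 26 mm above the table, open below. A seated pin's origin lies here.
- keeper (a point): Front edge of the aluminium keeper's lip, at mid-width, on its underside: x 58 mm in the jig, 28 mm above the base. The lip is 70 mm wide along y, 6 mm thick, and reaches back to the keeper's wall, whose front is at x 76 mm in the jig.
- pin: Steel pin, upright, 60 g. Shank 10 mm in diameter, 30 mm long, the last 6 mm tapering to 5 mm; above it a 24 mm flange 4 mm thick, then a brass knob 20 mm in diameter, 26 mm tall. Origin: on the axis at the underside of the flange, z up (shank tip at -30 mm, knob top at +30 mm). At the start it stands loose in the pin block, flange on the block's top.
- pin_block: Light wooden block 70 x 70 x 40 mm with a hole that holds the pin, fixed to the table. Origin: centre of its underside. It may be left or right of the jig, the cover on the other side.
- cover: Loose blue plate 100 x 100 x 18 mm, 0.18-0.35 kg, flat on the table at the start. Origin: centre of its underside, z up; there opens a 16 mm hole, 18 mm deep, hidden from above by the wooden handle: 60 mm along x, 22 mm along y, 18 to 50 mm above the underside. Fitted, its x points along the jig's x, its origin is on the dowel's axis, 20 mm above the table (35 mm while riding on the dowel's tip).
- tongue_tip (a point): Middle of the end of the cover's aluminium tongue, at underside level: x 70 mm in the cover; 60 mm wide, 8 mm thick, sticking 20 mm out of the plate. Straight down onto the dowel it would hit the keeper: touch down on the dowel's tip 15 to 30 mm short of home, then slide along the jig's +x. Home, it is 12 mm under the lip and 6 mm short of the wall.
- pad (a joint): How far the two black sprung pads in the base, either side of the dowel, are pressed down, in m: 0 = up (6 mm above the base), 0.006 = flush with the base, cover fully down. They push up with 5.4 N in all at 0 and 10.8 N at 0.006 and lift the cover again when it is let go; 7 to 10 N on the cover presses it home.
- glue: Bystander: white glue bottle, 50 mm wide and 120 mm tall, orange cap, loose; to be left where it is. Origin: about the middle of its underside.
- hammer: Bystander: hammer lying flat, loose; to be left where it is. Origin: about the middle of its underside.
- screwdriver: Bystander: screwdriver lying flat, loose; to be left where it is. Origin: about the middle of its underside.
- jar: Bystander: amber glass jar, 60 mm wide, 70 mm tall, loose; to be left where it is. Origin: about the middle of its underside.
- sander: Bystander: cork sanding block, 110 x 55 x 30 mm, red top, loose; to be left where it is. Origin: about the middle of its underside.
- plane: Bystander: small steel bench plane, 130 x 45 mm, about 62 mm tall, loose; to be left where it is. Origin: about the middle of its underside.
Things that resemble listed ones, but are neither listed nor needed, are in the scene too. Of the things shaped like the cover, the blue one is meant.

How it is judged:
On the way, in this order (a step that is already met when the one before it is completed fails the run):
1. the pin's head is seated on the fork, its shank through fork and lug (horizontal distance between pin and fork_mouth below 0.003 m and z of pin in the frame of fork_mouth between -0.004 and 0.0025 m and angle between pin's own z axis and vertical below 0.12 rad), for 0.2 s.
2. the cover has dropped onto the dowel, tongue under the keeper (horizontal distance between cover and dowel_tip below 0.004 m and angle between cover's own z axis and vertical below 0.1 rad and z of cover in the frame of jig between 0.016 and 0.029 m and angle between the x axis of cover and the x axis of jig, either way round below 0.14 rad and horizontal distance between tongue_tip and keeper below 0.02 m), for 0.1 s.
At the end, for the whole second after the job is handed in: Pin seated in the fork (axis within 3 mm, flange within 2.5 mm, upright within 7 deg). Cover on the dowel within 4 mm, underside within 2.5 mm of the base, square within 8 deg, tongue under the keeper; pads pressed over 4.5 mm; the robot still bears on the cover with over 2 N (all of step 1 and horizontal distance between cover and dowel_tip below 0.004 m and angle between cover's own z axis and vertical below 0.1 rad and z of cover in the frame of jig between 0.016 and 0.0225 m and angle between the x axis of cover and the x axis of jig, either way round below 0.14 rad and horizontal distance between tongue_tip and keeper below 0.02 m and value of joint pad above 0.0045 m and contact force between any of the fingers, the arm and cover above 2 N); the arm keeps its last pose, push and grip.
It fails at once if a bystander is disturbed (moved more than 40 mm) (distance of any of glue, hammer, screwdriver, jar, sander, plane from where it was at the start of the episode above 0.04 m).
It also fails if it takes over 56 s, if anything falls off the work surface, if the arm or the gripper's body presses on something with over 40 N, if the wrist force passes 120 N, or if a joint passes its speed limit or range.

## Working session

There is one attempt and no reset: what is moved stays moved. The work goes in short steps, Python scripts to look and compute and a tool call to move; the robot and the scene stay as the last step left them, time stands still between calls to the robot, and variables do not carry over. Pictures are saved under pics/ and viewed, at most 10 in all, crops included, and the job is handed in when it is done.

Besides the shell and the picture viewer there is one more tool, called by a JSON object that holds its "name" and its "arguments", one argument or row to a line. step_arm: Moves the arm, as the interface text tells. Its arguments: {"type":"object","properties":{"commands":{"type":"array","items":{"type":"array","items":{"type":"number"}}},"squeeze":{"type":"number"}},"required":["commands"]}

```bash
mkdir -p pics; cat > h.py <<'E'
import numpy as np, cv2
from bench import bot, imaging
def cap(name, fn=None):
    info=imaging.camera_info(name); p,d=imaging.capture(name)
    np.savez(f'pics/{fn or name}.npz',p=p,d=d,K=info['intrinsics'],D=info['distortion'],T=info['world_to_cam'])
    if fn: cv2.imwrite(f'pics/{fn}.png',p)
    return p,d
def load(fn):
    z=np.load(f'pics/{fn}.npz'); return z
def cloud(z):
    K,D,T=z['K'],np.array(z['D'],float),z['T']; h,w=z['d'].shape
    u,v=np.meshgrid(np.arange(w),np.arange(h))
    n=cv2.undistortPoints(np.stack([u,v],-1).reshape(-1,1,2).astype(float),K,D).reshape(h,w,2)
    d=z['d']; pc=np.stack([n[...,0]*d,-n[...,1]*d,-d,np.ones_like(d)],-1)
    P=(pc@np.linalg.inv(T).T)[...,:3]; P[d<=0]=np.nan
    return P
def proj(z,pts):
    K,D,T=z['K'],np.array(z['D'],float),z['T']
    c=(np.c_[np.atleast_2d(pts),np.ones(len(np.atleast_2d(pts)))]@T.T)[:,:3]*[1,-1,-1]
    return cv2.projectPoints(c,np.zeros(3),np.zeros(3),K,D)[0].reshape(-1,2)
E
python3 - <<'E'
from h import *
s=bot.get_state(); print({k:np.round(v,4).tolist() for k,v in s.items()})
for n in ['top','side','wrist']:
    cap(n,n+'0'); z=load(n+'0'); print(n,np.round(np.linalg.inv(z['T'])[:3],3).tolist(),z['K'].tolist())
E
```

```text
{'time': 0.0, 'joint_positions': [-1.2808, 0.1165, 1.4423, -0.0, 1.584, -0.0378], 'dq': [-0.0019, 0.0012, -0.003, 0.001, 0.0006, 0.0], 'tau': [0.0004, -73.1979, -63.2495, 0.0001, 0.0062, 0.0], 'tcp_pos': [0.2173, -0.6389, 0.2306], 'eef_rot': [0.9866, 0.1632, -0.0001, -0.0006], 'wrist_force': [0.2064, -0.4494, -0.2713], 'wrist_torque': [0.0469, 0.0014, -0.0319], 'grip_force': 0.0, 'opening': 0.0852}
top [[-0.027, 0.99, -0.136, 0.376], [-1.0, -0.027, -0.001, -0.019], [-0.005, 0.136, 0.991, 1.137]] [[457.0992848703796, 0.0, 312.51632223102484], [0.0, 457.0992848703796, 233.44703662419735], [0.0, 0.0, 1.0]]
side [[-0.824, 0.404, -0.398, -0.119], [-0.567, -0.573, 0.592, 0.93], [0.011, 0.713, 0.701, 1.193]] [[588.6173913560137, 0.0, 310.01426907540656], [0.0, 588.6173913560137, 247.9743639905287], [0.0, 0.0, 1.0]]
wrist [[0.322, 0.905, 0.278, 0.288], [-0.947, 0.308, 0.094, -0.616], [-0.001, -0.293, 0.956, 0.372]] [[330.5935951339938, 0.0, 318.0384952261282], [0.0, 330.5935951339938, 246.40379522457548], [0.0, 0.0, 1.0]]
```

View pics/top0.png

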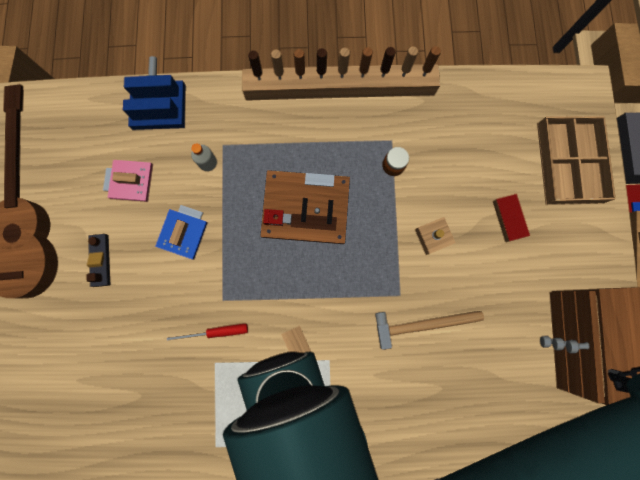

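View pics/side0.png

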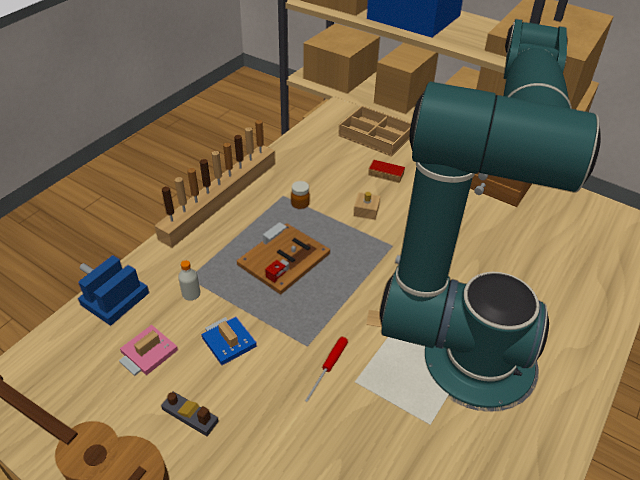

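The top view shows the jig at (305,207), with its red fork at (273,217), dowel at (317,210) and keeper at (319,180). The blue cover is at (181,232), its tongue pointing up at (190,212). The pin block is at (436,235), with the brass knob at (438,234). The side view agrees: cover at (228,340), pin at (367,200).

```bash
python3 - <<'E'
from h import *
for n,bl,bx in [('top0',(181,232),(436,235)),('side0',(228,340),(367,203))]:
    z=load(n); P=cloud(z); hsv=cv2.cvtColor(z['p'],cv2.COLOR_BGR2HSV)
    H,S,V=[hsv[...,i].astype(int) for i in range(3)]
    yy,xx=np.mgrid[:480,:640]
    near=lambda c,r:(abs(xx-c[0])<r)&(abs(yy-c[1])<r)
    blue=near(bl,42)&(H>100)&(H<125)&(S>140)&(V>60)
    b=P[blue]; b=b[(b[:,2]>.01)&(b[:,2]<.03)]
    print(n,'blue z',np.nanmedian(b[:,2]),len(b))
    r=cv2.minAreaRect(np.float32(b[:,:2]*1000)); print(' rect mm',r)
    nb=P[near(bl,42)]; hd=nb[(nb[:,2]>.042)&(nb[:,2]<.06)]
    print(' handle',len(hd),np.nanmedian(hd[:,2]),cv2.minAreaRect(np.float32(hd[:,:2]*1000)))
    pb=P[near(bx,30)]; 
    k=pb[(pb[:,2]>.055)]; print(' knob',len(k),np.nanmedian(k,0),np.percentile(k[:,2],[50,95]),cv2.minAreaRect(np.float32(k[:,:2]*1000)))
    t=pb[(pb[:,2]>.034)&(pb[:,2]<.043)]; print(' block top',len(t),np.median(t[:,2]),cv2.minAreaRect(np.float32(t[:,:2]*1000)))
    J=near((305,207) if n=='top0' else (283,257),60); 
    red=J&((H<6)|(H>174))&(S>170)&(V>60); f=P[red]; ft=f[f[:,2]>.048]; print(' fork',len(ft),np.median(ft[:,2]) ,cv2.minAreaRect(np.float32(ft[:,:2]*1000)))
    j=P[J]; bt=j[(j[:,2]>.012)&(j[:,2]<.06)]; print(' base',len(bt),np.median(bt[:,2]),cv2.minAreaRect(np.float32(bt[:,:2]*1000)))
    kp=j[(j[:,2]>.05)&(j[:,2]<.058)&(j[:,0]>.47)] ; print(' keeper',len(kp),np.median(kp[:,2]),cv2.minAreaRect(np.float32(kp[:,:2]*1000)))
    print(' table', np.nanmedian(P[near((240,290) if n=='top0' else (310,330),5)][...,2]))
z=load('top0');y=load('side0')
cv2.imwrite('pics/crop1.png',np.hstack([cv2.resize(z['p'][160:260,255:355],(400,400),interpolation=2),cv2.resize(y['p'][207:307,233:333],(400,400),interpolation=2)]))
E
```

```text
top0 blue z 0.017288290345395807 1170
 rect mm ((537.8256225585938, 309.15521240234375), (101.30595397949219, 97.68743896484375), 70.49152374267578)
 handle 242 0.04904995255326683 ((537.755859375, 310.7019958496094), (25.081798553466797, 59.75458526611328), 70.01620483398438)
 knob 68 [ 0.51399063 -0.31733009  0.06882079] [0.06882079 0.07216928] ((514.0126953125, -318.6165466308594), (19.608644485473633, 19.046903610229492), 79.12835693359375)
 block top 700 0.03942387405473746 ((514.7944946289062, -319.61907958984375), (70.4578857421875, 72.68560028076172), 19.78803253173828)
 fork 244 0.053527832230711225 ((568.1932373046875, 76.15441131591797), (44.821720123291016, 34.05438995361328), 84.12811279296875)
 base 5659 0.020094660388993102 ((598.4391479492188, -1.402587890625), (210.98123168945312, 171.3402862548828), 83.79027557373047)
 keeper 564 0.05357972860426363 ((616.1361694335938, 17.46100616455078), (64.19866943359375, 204.9480438232422), 35.14591979980469)
 table -0.0004627188958042927
side0 blue z 0.01573899427734804 1003
 rect mm ((534.53564453125, 313.88671875), (100.3369
[... 210 characters left out ...]
623  0.0625992 ] [0.0625992  0.06708793] ((513.046630859375, -315.6688232421875), (19.960472106933594, 23.660472869873047), 41.75684356689453)
 block top 239 0.0372760040983342 ((511.37432861328125, -313.009765625), (69.64673614501953, 76.53456115722656), 20.864421844482422)
 fork 140 0.052736696491385016 ((564.5471801757812, 78.47232818603516), (45.153385162353516, 37.550506591796875), 81.94099426269531)
 base 3530 0.019459926175545483 ((628.0806274414062, -20.9046630859375), (286.4119567871094, 483.1107177734375), 43.97212219238281)
 keeper 288 0.05291162984851616 ((613.5490112304688, 20.2906494140625), (64.76026916503906, 206.226806640625), 35.20677947998047)
 table -0.0011090297308322672
```

View pics/crop1.png

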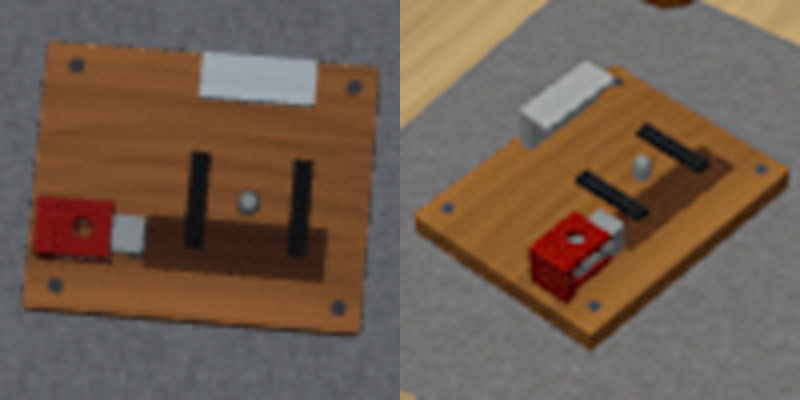

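The crop shows the fork hole at about (275.5,216.5) and the dowel tip at (317,210) in the top picture. The jig's yaw is about -6.2°, with its origin near (0.585,-0.030). All measured heights match the given values, so I'm moving towards the pin.

{"name": "step_arm", "arguments": {
  "commands": [
    [0, 0, 0, 0.109, 0.085],
    [0, 0, 0, 0.109, 0.085],
    [0, 0, 0, 0.109, 0.085],
    [0, 0, 0, 0.109, 0.085],
    [0.0237, -0.032, 0, 0, 0.085],
    [0.0237, -0.032, 0, 0, 0.085],
    [0.0237, -0.032, 0, 0, 0.085],
    [0.0237, -0.032, 0, 0, 0.085],
    [0.0237, -0.032, 0, 0, 0.085],
    [0.0237, -0.032, 0, 0, 0.085]
  ],
  "squeeze": 40
}}

```text
time: 0.98
tcp_pos: [0.3803, -0.4619, 0.2312]
eef_rot: [0.999, -0.054, -0.0, -0.0]
wrist_force: [1.6, -1.1, 0.7]
opening: 0.0851
grip_force: 0.0
```

{"name": "step_arm", "arguments": {
  "commands": [
    [0.0237, -0.032, 0, 0, 0.05],
    [0.0237, -0.032, 0, 0, 0.05],
    [0.0237, -0.032, 0, 0, 0.05],
    [0.0237, -0.032, 0, 0, 0.05],
    [0.0237, -0.032, 0, 0, 0.05],
    [0, 0, 0, 0, 0.05],
    [0, 0, 0, 0, 0.05],
    [0, 0, 0, 0, 0.05]
  ]
}}

```text
time: 1.65
tcp_pos: [0.5144, -0.3173, 0.231]
eef_rot: [0.999, -0.054, -0.0, -0.0]
wrist_force: [0.6, -0.6, -1.1]
opening: 0.05
grip_force: 0.0
```

```bash
cat >> h.py <<'E'
def go(target, yaw=None):
    "shift in tool axes (tool pointing down) to a world target, and turn to a world yaw"
    from scipy.spatial.transform import Rotation as R
    s=bot.get_state(); r=R.from_quat(s['eef_rot']).as_matrix()
    print('tcp',np.round(s['tcp_pos'],4),'yaw',round(np.degrees(np.arctan2(r[1,0],r[0,0])),2),'tilt',np.round(r[2],4),'t',round(s['time'],2),'F',np.round(s['wrist_force'],1))
    print(' shift mm',np.round(r.T@(np.array(target)-s['tcp_pos'])*1000,1))
    if yaw is not None:
        print(' turn',round(-np.radians(yaw)+np.arctan2(r[1,0],r[0,0]),4))
E
python3 - <<'E'
from h import *
go([.514,-.317,.231])
cap('wrist','w1'); cap('top','top1'); z=load('w1'); P=cloud(z)
m=P[...,2]>.055; m&=(abs(P[...,0]-.514)<.03)&(abs(P[...,1]+.317)<.03); k=P[m]; print(np.nanmedian(k,0),np.percentile(k,95,0), cv2.minEnclosingCircle(np.float32(k[:,:2]*1000)),cv2.minAreaRect(np.float32(k[k[:,2]>.066][:,:2]*1000)))
p=z['p'].copy()
for q in proj(z,[[.514,-.317,.07]]): cv2.drawMarker(p,tuple(int(a) for a in q),(0,255,0))
cv2.imwrite('pics/w1m.png',p)
E
```

```text
tcp [ 0.5144 -0.3173  0.231 ] yaw -6.16 tilt [-5.e-04 -0.e+00 -1.e+00] t 1.65 F [ 0.6 -0.6 -1.1]
 shift mm [-0.4 -0.2  0. ]
[ 0.52835891 -0.31720871  0.31318717] [ 0.53503326 -0.29157712  0.3278705 ] ((519.3071899414062, -316.4869079589844), 31.919986724853516) ((519.46875, -316.4141845703125), (60.962005615234375, 32.7786979675293), 84.11488342285156)
```

View pics/w1m.png

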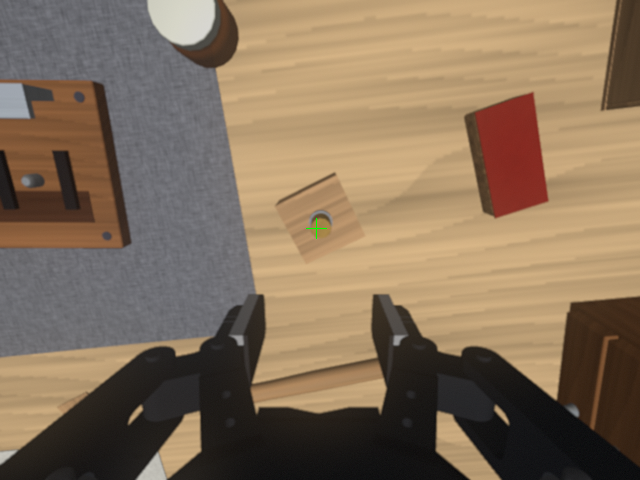

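The wrist picture shows the pin's knob at about (320,223), with my top-view estimate marked at (317,229). I'll refine this from the wrist depth.

```bash
python3 - <<'E'
from h import *
z=load('w1'); P=cloud(z)
a=(abs(P[...,0]-.514)<.05)&(abs(P[...,1]+.317)<.05)
k=P[a&(P[...,2]>.055)&(P[...,2]<.085)]; print(len(k),np.median(k,0),np.percentile(k[:,2],[5,50,95]))
t=k[k[:,2]>.067];print('top',len(t),t.mean(0),cv2.minAreaRect(np.float32(t[:,:2]*1000)),cv2.minEnclosingCircle(np.float32(t[:,:2]*1000)))
b=P[a&(P[...,2]>.034)&(P[...,2]<.043)]; print(len(b),np.median(b[:,2]),cv2.minAreaRect(np.float32(b[:,:2]*1000)))
go([t[:,0].mean(),t[:,1].mean(),.048])
E
```

```text
379 [ 0.51503205 -0.32103033  0.06885833] [0.05985408 0.06885833 0.07016549]
top 332 [ 0.51407046 -0.32092887  0.06898542] ((514.0133056640625, -320.92718505859375), (19.060171127319336, 18.671550750732422), 86.2939453125) ((513.842529296875, -320.923583984375), 10.066306114196777)
4058 0.03907741166810888 ((513.5573120117188, -320.855712890625), (70.40237426757812, 70.09681701660156), 20.276077270507812)
tcp [ 0.5139 -0.3181  0.2312] yaw -6.26 tilt [-2.e-04  1.e-04 -1.e+00] t 1.75 F [0.1 0.1 0.3]
 shift mm [  0.5   2.8 183.2]
```

{"name": "step_arm", "arguments": {
  "commands": [
    [0.0005, 0.0028, 0.035, 0, 0.045],
    [0, 0, 0.04, 0, 0.045],
    [0, 0, 0.04, 0, 0.045],
    [0, 0, 0.03, 0, 0.045],
    [0, 0, 0.02, 0, 0.045],
    [0, 0, 0.013, 0, 0.045],
    [0, 0, 0.0055, 0, 0.045],
    [0, 0, 0, 0, 0.03],
    [0, 0, 0, 0, 0.01],
    [0, 0, 0, 0, 0.01]
  ],
  "squeeze": 60
}}

```text
time: 2.58
tcp_pos: [0.5153, -0.3207, 0.0496]
eef_rot: [0.999, -0.054, 0.001, 0.001]
wrist_force: [-0.6, 0.9, -0.5]
opening: 0.0177
grip_force: 58.5
```

{"name": "step_arm", "arguments": {
  "commands": [
    [0, 0, 0, 0, 0.01],
    [0, 0, 0, 0, 0.01],
    [0, 0, 0, 0, 0.01],
    [0, 0, -0.01, 0, 0.01],
    [0, 0, -0.025, 0, 0.01],
    [0, 0, -0.04, 0, 0.01],
    [0, 0, -0.04, 0, 0.01],
    [0, 0, -0.03, 0, 0.01],
    [0, 0, 0, 0, 0.01]
  ]
}}

```text
time: 3.33
tcp_pos: [0.5163, -0.3211, 0.2014]
eef_rot: [0.999, -0.054, 0.004, 0.003]
wrist_force: [0.7, -0.1, 0.2]
opening: 0.0181
grip_force: 58.7
```

{"name": "step_arm", "arguments": {
  "commands": [
    [-0.0038, -0.0389, 0, 0, 0.01],
    [-0.0038, -0.0389, 0, 0, 0.01],
    [-0.0038, -0.0389, 0, 0, 0.01],
    [-0.0038, -0.0389, 0, 0, 0.01],
    [-0.0038, -0.0389, 0, 0, 0.01],
    [-0.0038, -0.0389, 0, 0, 0.01],
    [-0.0038, -0.0389, 0, 0, 0.01],
    [-0.0038, -0.0389, 0, 0, 0.01],
    [-0.0038, -0.0389, 0, 0, 0.01],
    [-0.0038, -0.0389, 0, 0, 0.01]
  ]
}}

```text
time: 4.17
tcp_pos: [0.5184, 0.0727, 0.1937]
eef_rot: [0.999, -0.054, 0.001, -0.0]
wrist_force: [0.4, -0.5, -1.0]
opening: 0.018
grip_force: 58.9
```

{"name": "step_arm", "arguments": {
  "commands": [
    [0, 0, 0, 0, 0.01],
    [0, 0, 0, 0, 0.01],
    [0, 0, 0, 0, 0.01],
    [0, 0, 0, 0, 0.01]
  ]
}}

```text
time: 4.5
tcp_pos: [0.519, 0.0699, 0.1931]
eef_rot: [0.999, -0.055, 0.0, 0.0]
wrist_force: [0.2, 0.4, 0.2]
opening: 0.0178
grip_force: 59.0
```

```bash
python3 - <<'E'
from h import *
go([.568,.070,.12],-6.2)
cap('wrist','w2'); z=load('w2'); P=cloud(z); np.save('pics/P2.npy',P)
a=(abs(P[...,0]-.585)<.14)&(abs(P[...,1]-.0)<.16)
b=P[a&(P[...,2]>.017)&(P[...,2]<.022)]; print('base',len(b),np.median(b[:,2]),cv2.minAreaRect(np.float32(b[:,:2]*1000)))
f=P[(abs(P[...,0]-.568)<.04)&(abs(P[...,1]-.07)<.04)&(P[...,2]>.050)&(P[...,2]<.058)]; print('fork',len(f),np.median(f[:,2]),cv2.minAreaRect(np.float32(f[:,:2]*1000)))
kp=P[(P[...,0]>.61)&a&(P[...,2]>.049)&(P[...,2]<.059)]; print('keeper',len(kp),np.median(kp,0),cv2.minAreaRect(np.float32(kp[:,:2]*1000)))
d=P[(abs(P[...,0]-.585)<.025)&(abs(P[...,1]+.03)<.025)&(P[...,2]>.0335)&(P[...,2]<.037)]; print('dowel',len(d),np.median(d,0) if len(d) else '')
E
```

```text
tcp [0.519  0.0699 0.1931] yaw -6.25 tilt [ 3.e-04  1.e-04 -1.e+00] t 4.5 F [0.2 0.4 0.2]
 shift mm [48.7 -5.5 73.1]
 turn -0.0009
base 37535 0.019150729065992744 ((597.6331787109375, -2.405242919921875), (210.60281372070312, 169.51515197753906), 83.65695190429688)
fork 2088 0.0530252395744813 ((567.7939453125, 75.33180236816406), (46.873878479003906, 33.26414108276367), 83.9543228149414)
keeper 4220 [ 0.65585501 -0.03863717  0.05302989] ((655.80029296875, -39.100284576416016), (71.11062622070312, 28.7934513092041), 83.07073211669922)
dowel 81 [ 0.58407172 -0.03122556  0.03415729]
```

View pics/w2.png

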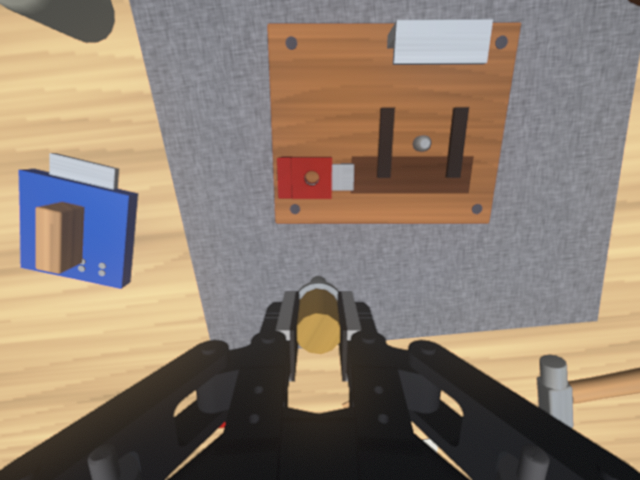

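The wrist view shows the fork hole at (312,178), the dowel at (422,143), the keeper at (443,41) and the held pin's knob at (318,325). I'll work out the hole and the pin axis.

```bash
cat >> h.py <<'E'
def ray(z,uv,h):
    n=cv2.undistortPoints(np.float64([[uv]]),z['K'],np.array(z['D'],float))[0,0]
    Ti=np.linalg.inv(z['T']); d=Ti[:3,:3]@[n[0],-n[1],-1]; o=Ti[:3,3]
    return o+d*(h-o[2])/d[2]
E
python3 - <<'E'
from h import *
z=load('w2'); P=np.load('pics/P2.npy'); p=z['p']
c=cv2.cvtColor(p[160:196,294:331],cv2.COLOR_BGR2HSV); 
H,S,V=cv2.split(c); m=((H>6)&(H<170)|(S<150)); m=m.astype(np.uint8)
n,l,st,ce=cv2.connectedComponentsWithStats(m); print(st.tolist(),(ce+[294,160]).tolist())
for u in ce[1:]: print(np.round(ray(z,u+[294,160],.054),4))
print('dowel ray',ray(z,(422.5,143),.035))
# knob
r=P[280:360,290:350].reshape(-1,3); zt=.193-.0095+.030
k=r[(abs(r[:,2]-zt)<.006)]; print('knob',len(k),np.median(k[:,2]),cv2.minAreaRect(np.float32(k[:,:2]*1000)),k.mean(0))
cv2.imwrite('pics/c2.png',np.hstack([cv2.resize(p[150:210,265:365],(500,300),interpolation=0),cv2.resize(p[270:360,285:355],(233,300),interpolation=0)]))
E
```

```text
[[0, 0, 37, 36, 1160], [10, 11, 15, 15, 172]] [[312.09655172413795, 177.42672413793105], [311.3488372093023, 177.99418604651163]]
[0.5676 0.0692 0.054 ]
dowel ray [ 0.58476309 -0.02902026  0.035     ]
knob 2009 0.21253010650811877 ((519.0806274414062, 68.54602813720703), (25.005836486816406, 22.811445236206055), 83.06600189208984) [0.52025301 0.06856115 0.21255466]
```

View pics/c2.png

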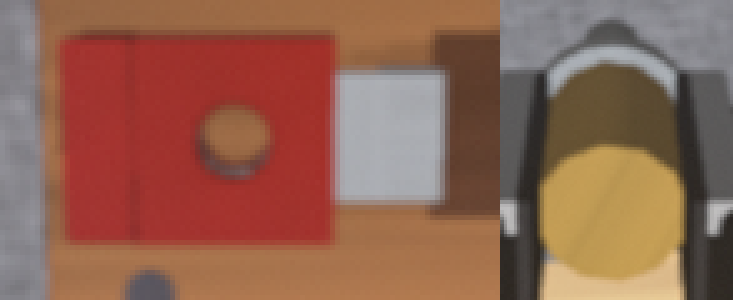

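The left crop shows the fork hole clearly, and the right one shows the knob's top centred at about (318.5,333) with the pin upright.

```bash
python3 - <<'E'
from h import *
z=load('w2')
for h in (.2125,.2135): print(ray(z,(318.6,333),h))
# pin at TCP offset candidates: predict flange/tip appearance
for off in (-.002,-.001,0,.001,.002):
    ax=np.array([.519,.0699])+off*np.array([.994,-.11])
    print(off,np.round(proj(z,[[*ax,.2136],[*ax,.1536],[*ax,.1836]]),1).tolist())
k=ray(z,(318.6,333),.2135); c=ray(z,(311.5,177.7),.054)
print('delta world',(c-k)[:2]); t=bot.get_state()['tcp_pos']; go([t[0]+c[0]-k[0],t[1]+c[1]-k[1],.104],-6.25)
E
```

```text
[0.51805671 0.06890853 0.2125    ]
[0.51867096 0.06884344 0.2135    ]
-0.002 [[316.0, 336.9], [316.5, 280.6], [316.3, 303.9]]
-0.001 [[316.0, 334.8], [316.5, 279.0], [316.3, 302.1]]
0 [[316.0, 332.7], [316.5, 277.5], [316.3, 300.3]]
0.001 [[316.0, 330.6], [316.5, 275.9], [316.3, 298.5]]
0.002 [[316.0, 328.4], [316.5, 274.3], [316.3, 296.7]]
delta world [0.04914076 0.00023602]
tcp [0.519  0.0697 0.193 ] yaw -6.28 tilt [ 2.e-04  1.e-04 -1.e+00] t 4.55 F [ 0.6  0.2 -0.4]
 shift mm [48.8 -5.6 89. ]
 turn -0.0005
```

{"name": "step_arm", "arguments": {
  "commands": [
    [0.0163, -0.002, 0.01, 0, 0.01],
    [0.0163, -0.002, 0.02, 0, 0.01],
    [0.0162, -0.002, 0.025, 0, 0.01],
    [0, 0, 0.025, 0, 0.01],
    [0, 0, 0.012, 0, 0.01],
    [0, 0, 0.003, 0, 0.01],
    [0, 0, 0.003, 0, 0.01],
    [0, 0, 0.003, 0, 0.01],
    [0, 0, 0.001, 0, 0.01],
    [0, 0, 0, 0, 0.01]
  ]
}}

```text
time: 5.38
tcp_pos: [0.5684, 0.0714, 0.0918]
eef_rot: [0.999, -0.054, 0.001, -0.0]
wrist_force: [0.6, 0.4, -1.4]
opening: 0.0177
grip_force: 59.0
```

```bash
python3 - <<'E'
from h import *
go([.568,.0705,.064]); print(bot.get_state()['wrist_torque'])
cap('wrist','w3'); cap('side','s3')
a=load('w3')['p'][230:350,240:400]; b=load('s3')['p'][215:305,225:345]
cv2.imwrite('pics/c3.png',np.hstack([cv2.resize(a,(400,300)),cv2.resize(b,(400,300))]))
E
```

```text
tcp [0.5684 0.0714 0.0918] yaw -6.2 tilt [ 1.4e-03 -3.0e-04 -1.0e+00] t 5.38 F [ 0.6  0.4 -1.4]
 shift mm [-0.3  0.9 27.8]
[-0.01183213 -0.00382936  0.03286907]
```

View pics/c3.png

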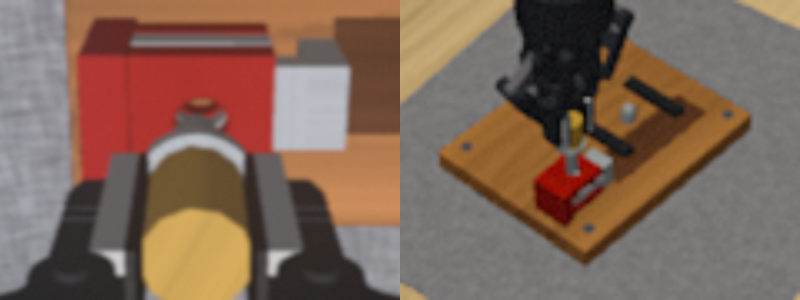

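The pin tip is at the hole mouth, centred sideways at crop x about 203, and there is no contact force. I'm lowering it.

{"name": "step_arm", "arguments": {
  "commands": [
    [0, 0, 0.002, 0, 0.01],
    [0, 0, 0.002, 0, 0.01],
    [0, 0, 0.002, 0, 0.01],
    [0, 0, 0.002, 0, 0.01],
    [0, 0, 0.002, 0, 0.01]
  ]
}}

```text
time: 5.9
tcp_pos: [0.5682, 0.0713, 0.0806]
eef_rot: [0.999, -0.054, 0.0, 0.0]
wrist_force: [0.6, -2.6, 1.1]
opening: 0.0176
grip_force: 59.0
```

{"name": "step_arm", "arguments": {
  "commands": [
    [0, 0.0006, 0.003, 0, 0.01],
    [0, 0, 0.003, 0, 0.01],
    [0, 0, 0.003, 0, 0.01],
    [0, 0, 0.003, 0, 0.01],
    [0, 0, 0.002, 0, 0.01],
    [0, 0, 0, 0, 0.01]
  ]
}}

```text
time: 6.4
tcp_pos: [0.5678, 0.0708, 0.0662]
eef_rot: [0.999, -0.054, -0.0, 0.0]
wrist_force: [1.4, -0.5, -1.1]
opening: 0.0179
grip_force: 59.0
```

{"name": "step_arm", "arguments": {
  "commands": [
    [0, 0, 0.0015, 0, 0.01],
    [0, 0, 0.0015, 0, 0.01],
    [0, 0, 0.0015, 0, 0.01],
    [0, 0, 0.001, 0, 0.01],
    [0, 0, 0, 0, 0.01]
  ]
}}

```text
time: 6.82
tcp_pos: [0.5683, 0.0709, 0.0633]
eef_rot: [0.999, -0.054, 0.0, -0.0]
wrist_force: [-11.1, -1.2, 21.3]
opening: 0.0178
grip_force: 61.4
```

{"name": "step_arm", "arguments": {
  "commands": [
    [0, 0, -0.002, 0, 0.01],
    [0, 0, 0, 0, 0.04],
    [0, 0, 0, 0, 0.04],
    [0, 0, 0, 0, 0.04],
    [0, 0, 0, 0, 0.04],
    [0, 0, -0.02, 0, 0.05],
    [0, 0, -0.035, 0, 0.06],
    [0, 0, -0.035, 0, 0.06],
    [0, 0, -0.03, 0, 0.06],
    [0, 0, 0, 0, 0.06]
  ]
}}

```text
time: 7.65
tcp_pos: [0.5699, 0.071, 0.19]
eef_rot: [0.999, -0.054, 0.004, -0.001]
wrist_force: [1.5, -0.5, 0.5]
opening: 0.0599
grip_force: 0.0
```

```bash
python3 - <<'E'
from h import *
cap('wrist','w4'); z=load('w4'); P=cloud(z)
a=(abs(P[...,0]-.568)<.025)&(abs(P[...,1]-.07)<.025)
k=P[a&(P[...,2]>.06)&(P[...,2]<.1)]; print(np.percentile(k[:,2],[50,90,99])); t=k[k[:,2]>.079]; print(len(t),t.mean(0))
# cover
m=(abs(P[...,0]-.537)<.1)&(abs(P[...,1]-.311)<.1)
for lo,hi in((.014,.02),(.045,.052)):
    b=P[m&(P[...,2]>lo)&(P[...,2]<hi)]; print(len(b),np.median(b[:,2]) if len(b) else '',cv2.minAreaRect(np.float32(b[:,:2]*1000)) if len(b) else '')
go([.51,.27,.19],-20)
E
```

```text
[0.08271874 0.08375276 0.08436106]
481 [0.56750084 0.06975521 0.08289599]
6557 0.016904021698269933 ((537.2241821289062, 310.3137512207031), (102.21233367919922, 101.26702880859375), 70.27288818359375)
1560 0.04868875737921788 ((536.9696044921875, 309.77978515625), (23.149553298950195, 61.901058197021484), 70.49801635742188)
tcp [0.5692 0.0709 0.1867] yaw -6.2 tilt [ 0.0051 -0.001  -1.    ] t 7.7 F [ 0.6  0.8 -0.1]
 shift mm [ -80.4 -191.5   -3.5]
 turn 0.2408
```

{"name": "step_arm", "arguments": {
  "commands": [
    [0, 0, 0, 0.118, 0.07],
    [0, 0, 0, 0.1185, 0.07],
    [-0.0159, -0.0306, 0, 0, 0.07],
    [-0.0159, -0.0306, 0, 0, 0.07],
    [-0.0159, -0.0306, 0, 0, 0.07],
    [-0.0159, -0.0306, 0, 0, 0.07],
    [-0.0159, -0.0306, 0, 0, 0.07],
    [-0.0159, -0.0306, 0, 0, 0.07],
    [-0.0157, -0.0305, 0, 0, 0.07],
    [0, 0, 0, 0, 0.07]
  ]
}}

```text
time: 8.53
tcp_pos: [0.5343, 0.3143, 0.1815]
eef_rot: [0.985, -0.17, -0.001, 0.0]
wrist_force: [-0.1, -1.1, 0.4]
opening: 0.0701
grip_force: 0.0
```

{"name": "step_arm", "arguments": {
  "commands": [
    [0, 0, 0.03, 0, 0.06],
    [0, 0, 0.03, 0, 0.06],
    [0, 0, 0, 0, 0.06],
    [0, 0, 0, 0, 0.06],
    [0, 0, 0, 0, 0.06]
  ]
}}

```text
time: 8.95
tcp_pos: [0.5362, 0.3098, 0.1244]
eef_rot: [0.985, -0.172, 0.0, -0.0]
wrist_force: [0.8, -0.6, 0.2]
opening: 0.06
grip_force: 0.0
```

```bash
python3 - <<'E'
from h import *
cap('wrist','w5'); cap('top','t5'); z=load('w5'); P=cloud(z)
m=(abs(P[...,0]-.537)<.09)&(abs(P[...,1]-.311)<.09)
for lo,hi in((.014,.02),(.045,.052)):
    b=P[m&(P[...,2]>lo)&(P[...,2]<hi)]; print(len(b),np.median(b[:,2]) if len(b) else '',cv2.minAreaRect(np.float32(b[:,:2]*1000)) if len(b) else '')
go([.537,.310,.024],-19.7)
cv2.imwrite('pics/w5s.png',cv2.resize(z['p'],(480,360)))
E
```

```text
12905 0.01706656455929073 ((536.970947265625, 310.4283447265625), (101.09833526611328, 100.36295318603516), 69.82807159423828)
2563 0.04895084962655094 ((537.231201171875, 309.8554992675781), (21.969881057739258, 59.80687713623047), 70.04826354980469)
tcp [0.5366 0.31   0.1253] yaw -19.77 tilt [ 0.0016 -0.0017 -1.    ] t 9.05 F [-0.6 -0.5  0.2]
 shift mm [  0.3   0.  101.3]
 turn -0.0012
```

View pics/w5s.png

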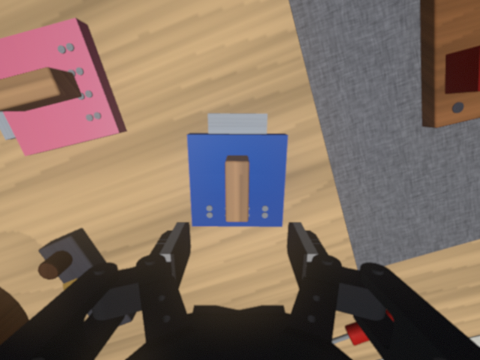

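The blue cover is centred between the fingers at (237,190), with the tongue forward at (237,122). I'm descending to grip it.

{"name": "step_arm", "arguments": {
  "commands": [
    [0.0003, 0, 0.035, 0, 0.05],
    [0, 0, 0.035, 0, 0.05],
    [0, 0, 0.02, 0, 0.05],
    [0, 0, 0.0113, 0, 0.05],
    [0, 0, 0, 0, 0.05],
    [0, 0, 0, 0, 0.03],
    [0, 0, 0, 0, 0.015],
    [0, 0, 0, 0, 0.01],
    [0, 0, 0, 0, 0.01],
    [0, 0, 0, 0, 0.01]
  ],
  "squeeze": 100
}}

```text
time: 9.88
tcp_pos: [0.5372, 0.3104, 0.0247]
eef_rot: [0.985, -0.171, 0.001, -0.001]
wrist_force: [-0.5, -0.4, 8.0]
opening: 0.0205
grip_force: 99.2
```

{"name": "step_arm", "arguments": {
  "commands": [
    [0, 0, 0, 0, 0.01],
    [0, 0, -0.01, 0, 0.01],
    [0, 0, -0.02, 0, 0.01],
    [0, 0, -0.035, 0, 0.01],
    [0, 0, -0.035, 0, 0.01],
    [0, 0, -0.02, 0, 0.01],
    [0, 0, 0, 0, 0.01],
    [0, 0, 0, 0, 0.01],
    [0, 0, 0, 0, 0.01],
    [0, 0, 0, 0, 0.01]
  ]
}}

```text
time: 10.72
tcp_pos: [0.5355, 0.3095, 0.1406]
eef_rot: [0.985, -0.172, -0.001, 0.001]
wrist_force: [-0.5, 0.8, -3.1]
opening: 0.0205
grip_force: 98.3
```

```bash
python3 - <<'E'
from h import *
go([.561,-.0285,.145],-6.25)
cap('wrist','w6'); z=load('w6'); P=cloud(z); s=bot.get_state(); t=s['tcp_pos']
# plate plane fit and tongue
a=(np.linalg.norm(P[...,:2]-t[:2],axis=-1)<.09)&(abs(P[...,2]-(t[2]-.006))<.006)
hsv=cv2.cvtColor(z['p'],cv2.COLOR_BGR2HSV); bl=(hsv[...,0]>100)&(hsv[...,0]<125)&(hsv[...,1]>140)
b=P[a&bl]; A=np.c_[b[:,:2]-t[:2],np.ones(len(b))]; print('plate',len(b),np.linalg.lstsq(A,b[:,2]-t[2],rcond=None)[0], cv2.minAreaRect(np.float32(b[:,:2]*1000)))
E
```

```text
tcp [0.5355 0.3095 0.1406] yaw -19.75 tilt [-0.0014  0.0015 -1.    ] t 10.72 F [-0.5  0.8 -3.1]
 shift mm [138.2 309.5  -4.1]
 turn -0.2356
plate 20634 [-0.00453883 -0.00225711 -0.00762764] ((535.2186279296875, 308.5343322753906), (99.48844909667969, 100.02083587646484), 70.21095275878906)
```

{"name": "step_arm", "arguments": {
  "commands": [
    [0, 0, 0, -0.118, 0.01],
    [0, 0, 0, -0.118, 0.01],
    [0.0071, 0.0369, 0, 0, 0.01],
    [0.0071, 0.0369, 0, 0, 0.01],
    [0.0071, 0.0369, 0, 0, 0.01],
    [0.0071, 0.0369, 0, 0, 0.01],
    [0.0071, 0.0369, 0, 0, 0.01],
    [0.0071, 0.0369, 0, 0, 0.01],
    [0.0071, 0.0369, 0, 0, 0.01],
    [0.0071, 0.0369, 0, 0, 0.01]
  ]
}}

```text
time: 11.6
tcp_pos: [0.5599, 0.0083, 0.1411]
eef_rot: [0.999, -0.054, -0.001, 0.0]
wrist_force: [-0.0, 0.1, -2.4]
opening: 0.0204
grip_force: 98.6
```

{"name": "step_arm", "arguments": {
  "commands": [
    [0.0071, 0.0369, 0, 0, 0.01],
    [0, 0, 0, 0, 0.01],
    [0, 0, 0.03, 0, 0.01],
    [0, 0, 0.02, 0, 0.01],
    [0, 0, 0, 0, 0.01],
    [0, 0, 0, 0, 0.01],
    [0, 0, 0, 0, 0.01],
    [0, 0, 0, 0, 0.01],
    [0, 0, 0, 0, 0.01]
  ]
}}

```text
time: 12.35
tcp_pos: [0.5641, -0.0272, 0.0933]
eef_rot: [0.999, -0.054, 0.001, 0.0]
wrist_force: [0.6, 0.3, -2.3]
opening: 0.0203
grip_force: 98.9
```

```bash
python3 - <<'E'
from h import *
go([.5627,-.0277,.062],-6.3)
cap('wrist','w7'); z=load('w7'); P=cloud(z); s=bot.get_state(); t=s['tcp_pos']
# keeper top and cover plate/tongue, same camera
hsv=cv2.cvtColor(z['p'],cv2.COLOR_BGR2HSV)
k=P[(P[...,0]>.61)&(P[...,2]>.049)&(P[...,2]<.0575)&(hsv[...,1]<70)&(P[...,0]<.69)&(abs(P[...,1]+.035)<.05)]; print('keeper',len(k),np.median(k[:,2]),cv2.minAreaRect(np.float32(k[:,:2]*1000)))
zt=t[2]-.0247
b=P[(abs(P[...,2]-zt-.018)<.004)&(hsv[...,0]>100)&(hsv[...,0]<125)&(hsv[...,1]>140)]; print('plate',len(b),np.median(b[:,2]),cv2.minAreaRect(np.float32(b[:,:2]*1000)))
g=P[(abs(P[...,2]-zt-.008)<.003)&(hsv[...,1]<70)]; print('tongue',len(g),cv2.minAreaRect(np.float32(g[:,:2]*1000)))
bb=P[(P[...,2]>.017)&(P[...,2]<.022)&(hsv[...,1]>90)]; print('base',len(bb),cv2.minAreaRect(np.float32(bb[:,:2]*1000)))
cv2.imwrite('pics/w7s.png',z['p'])
E
```

```text
tcp [ 0.5641 -0.0272  0.0933] yaw -6.21 tilt [ 0.0017 -0.     -1.    ] t 12.35 F [ 0.6  0.3 -2.3]
 shift mm [-1.4  0.7 31.3]
 turn 0.0015
keeper 8257 0.053067314110939234 ((656.1452026367188, -38.903297424316406), (70.77751159667969, 28.081077575683594), 83.75542449951172)
plate 20891 0.0856689675835933 ((563.9089965820312, -28.001598358154297), (100.03822326660156, 100.02693939208984), 83.77206420898438)
tongue 5592 ((623.0977172851562, -34.74454116821289), (99.9032211303711, 20.096349716186523), 83.64289855957031)
base 33681 ((598.7684326171875, -58.74493408203125), (192.08700561523438, 331.5772399902344), 0.8138760328292847)
```

View pics/w7s.png

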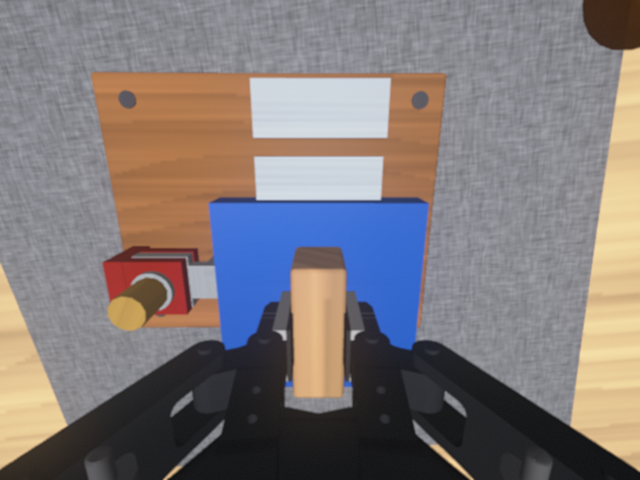

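The picture shows the cover held square, with its tongue edge at (319,157), about 20 mm clear of the keeper's lip at (320,137). The pin is seated in the fork at (150,290). I'm lowering the cover onto the dowel tip.

{"name": "step_arm", "arguments": {
  "commands": [
    [0, 0.0007, 0.012, 0, 0.01],
    [0, 0, 0.01, 0, 0.01],
    [0, 0, 0.006, 0, 0.01],
    [0, 0, 0.002, 0, 0.01],
    [0, 0, 0.001, 0, 0.01],
    [0, 0, 0.001, 0, 0.01],
    [0, 0, 0.001, 0, 0.01],
    [0, 0, 0, 0, 0.01]
  ]
}}

```text
time: 13.07
tcp_pos: [0.5637, -0.028, 0.0597]
eef_rot: [0.999, -0.054, 0.0, 0.0]
wrist_force: [-1.8, -0.1, 0.7]
opening: 0.0202
grip_force: 99.8
```

{"name": "step_arm", "arguments": {
  "commands": [
    [0.002, 0, 0.0003, 0, 0.01],
    [0.002, 0, 0, 0, 0.01],
    [0.002, 0, 0, 0, 0.01],
    [0.002, 0, 0, 0, 0.01],
    [0.002, 0, 0, 0, 0.01],
    [0.002, 0, 0, 0, 0.01],
    [0.002, 0, 0, 0, 0.01],
    [0, 0, 0, 0, 0.01]
  ]
}}

```text
time: 13.73
tcp_pos: [0.5781, -0.0296, 0.0595]
eef_rot: [0.999, -0.054, 0.001, -0.0]
wrist_force: [-0.7, -0.0, 4.3]
opening: 0.0203
grip_force: 100.1
```

{"name": "step_arm", "arguments": {
  "commands": [
    [0.002, 0, 0, 0, 0.01],
    [0.0015, 0, 0, 0, 0.01],
    [0.0015, 0, 0, 0, 0.01],
    [0.001, 0, 0, 0, 0.01],
    [0.0005, 0, 0.0005, 0, 0.01],
    [0, 0, 0, 0, 0.01],
    [0, 0, 0, 0, 0.01]
  ]
}}

```text
time: 14.32
tcp_pos: [0.5838, -0.0302, 0.058]
eef_rot: [0.999, -0.054, -0.0, 0.0]
wrist_force: [0.0, 0.1, -2.1]
opening: 0.0206
grip_force: 99.4
```

{"name": "step_arm", "arguments": {
  "commands": [
    [0.0003, 0, 0.001, 0, 0.01],
    [0, 0, 0.0015, 0, 0.01],
    [0, 0, 0.0015, 0, 0.01],
    [0, 0, 0.0015, 0, 0.01],
    [0, 0, 0.001, 0, 0.01],
    [0, 0, 0, 0, 0.01]
  ]
}}

```text
time: 14.82
tcp_pos: [0.584, -0.0302, 0.0514]
eef_rot: [0.999, -0.054, -0.0, -0.0]
wrist_force: [0.1, -0.7, -1.8]
opening: 0.0203
grip_force: 99.4
```

{"name": "step_arm", "arguments": {
  "commands": [
    [0, 0, 0.0015, 0, 0.01],
    [0, 0, 0.0015, 0, 0.01],
    [0, 0, 0.0015, 0, 0.01],
    [0, 0, 0.001, 0, 0.01],
    [0, 0, 0.0008, 0, 0.01],
    [0, 0, 0, 0, 0.01],
    [0, 0, 0, 0, 0.01]
  ]
}}

```text
time: 15.4
tcp_pos: [0.5844, -0.0303, 0.0459]
eef_rot: [0.999, -0.054, 0.0, 0.0]
wrist_force: [-4.6, 0.3, 6.7]
opening: 0.0201
grip_force: 100.5
```

{"name": "step_arm", "arguments": {
  "commands": [
    [0, 0, 0.0008, 0, 0.01],
    [0, 0, 0.0006, 0, 0.01],
    [0, 0, 0, 0, 0.01],
    [0, 0, 0, 0, 0.01],
    [0, 0, 0, 0, 0.01]
  ]
}}

```text
time: 15.82
tcp_pos: [0.5843, -0.0303, 0.0448]
eef_rot: [0.999, -0.054, 0.0, 0.0]
wrist_force: [-6.8, 1.0, 10.3]
opening: 0.0207
grip_force: 100.7
```

```bash
python3 - <<'E'
from h import *
go([.5848,-.0302,.0447],-6.3); print(bot.get_state()['wrist_torque'])
cap('wrist','w8'); z=load('w8'); P=cloud(z); t=bot.get_state()['tcp_pos']
hsv=cv2.cvtColor(z['p'],cv2.COLOR_BGR2HSV)
b=P[(P[...,2]>.03)&(P[...,2]<.045)&(hsv[...,0]>100)&(hsv[...,0]<125)&(hsv[...,1]>140)]; A=np.c_[b[:,:2]-t[:2],np.ones(len(b))]
print('plate',np.median(b[:,2]),np.linalg.lstsq(A,b[:,2],rcond=None)[0],cv2.minAreaRect(np.float32(b[:,:2]*1000)))
bb=P[(P[...,2]>.016)&(P[...,2]<.023)&(abs(P[...,0]-.60)<.08)&(abs(P[...,1])<.1)]; print('base z',np.median(bb[:,2]))
k=P[(abs(P[...,0]-.568)<.025)&(abs(P[...,1]-.07)<.025)&(P[...,2]>.075)&(P[...,2]<.1)]; print('knob',len(k),np.percentile(k,[50,90],axis=0) if len(k) else '')
E
```

```text
tcp [ 0.5843 -0.0303  0.0448] yaw -6.23 tilt [ 4.e-04  1.e-04 -1.e+00] t 15.82 F [-6.8  1.  10.3]
 shift mm [ 0.5 -0.2  0.1]
 turn 0.0013
[0.11266025 0.9966719  0.02650567]
plate 0.03712891641660562 [-0.00274121 -0.00085335  0.03716635] ((584.1964111328125, -31.077587127685547), (100.48030090332031, 99.91397094726562), 83.95760345458984)
base z 0.019033087883724126
knob 1784 [[0.5722083  0.06852935 0.08244387]
 [0.57632422 0.07627064 0.08344588]]
```

{"name": "step_arm", "arguments": {
  "commands": [
    [-0.0004, 0, 0.0003, 0, 0.01],
    [0, 0, 0.0003, 0, 0.01],
    [0, 0, 0, 0, 0.01],
    [0, 0, 0, 0, 0.01],
    [0, 0, 0, 0, 0.01]
  ]
}}

```text
time: 16.28
tcp_pos: [0.5843, -0.0303, 0.0447]
eef_rot: [0.999, -0.054, 0.001, 0.0]
wrist_force: [-6.2, 0.5, 12.7]
opening: 0.0202
grip_force: 101.4
```

```bash
python3 -c "
from bench import bot
print(bot.job_done())"
```

```text
the job is handed in; nothing more can be done
None
```

I handed the job in at about 16.3 s: the pin is seated in the fork, and the blue cover is on the dowel under the keeper, still gripped and pressed flat against the base with about 13 N; the hand-in gave no verdict.

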